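# Pack the bench vise's lug

## Robot

A 6-joint arm with a two-finger parallel gripper is mounted at the origin on the work surface. World frame = base frame: x ahead of the robot, y to its left, z up, the work surface at z = 0. Lengths are in m, angles in degrees, forces in N, time in s.
With the tool pointing down it reaches from about 0.375 to 0.9 m from the base axis. Payload 3.1 kg.
Tool frame: the origin (TCP) lies at the very end of the fingers, on their centre line; the grasp point (between the pads) lies grip_depth behind it (grip_depth is the distance from the TCP to the grasp point, in m); z points along the fingers, y is the direction in which the jaws open and shut (so a half turn about z gives the same grasp; the last joint's range is limited). The gripper opens to 87 mm and grips with 3 to 60 N. Pads are 19 mm wide; open, the fingers measure 117 mm over their backs; the gripper's body (75 mm by 190 mm) begins 51 mm behind the grasp point.
Start: joints at [-74.456, 30.224, 82.088, -0, 67.689, -10.227], TCP at [0.272, -0.563, 0.189] pointing down, gripper open.
Joint ranges: [-176.69, 176.69], [-43.24, 126.21], [12.49, 139.97], [-82, 262], [0, 151.66], [-163.58, 163.58]. Speed limits (degrees/s): [159.86, 159.86, 180, 180, 180, 180].

## Interface

Orientations are given as a 3x3 rotation matrix whose columns are the frame's x, y, z axes.
In Python, from workcell import sense, capture, job_done, grip_depth gives the robot as it stands.
- The arm moves only by the shell command python3 -m crank 'ROWS'. ROWS is JSON, a list of rows, each an object of numbers: "wx", "wy", "wz": the turn, a rotation vector about the world's x, y, z as a fraction of full scale; "tx", "ty", "tz": the shift along the world's x, y, z as a fraction of full scale; "grip": the closure, from -1 (fully open) to 1 (shut), so that 0 is half open. In form: [{"wx": .., "wy": .., "wz": .., "tx": .., "ty": .., "tz": .., "grip": ..}, ...]. A call has 1 to 8 rows; each row shifts and turns the commanded pose from where the row before left it; what a row does not reach is not made up. Full scale, the value 1, is 3 cm for a shift and 10 degrees for a turn. A row lasts 1/8 s, in which the tool goes at most 62.5 mm and 10.7 degrees, less where a joint would pass 70% of its speed; a pose out of reach is approached as far as the arm can. A call with a number of a shift or a turn outside -1 to 1 is refused whole. A call with a gripper value outside its range is refused whole. The fingers move at their own pace and stop on an object; the grip force is fixed at half the most. Time passes only in rows, so rows that do not move let the fingers close. It gives the time, the measured TCP pose, the force and the opening at its end, in the units of the state.
- sense(): the state, without advancing time (a new reading comes with each control period).
- capture(name): name is "side" or "top" or "wrist"; returns a dict with "img" (384x512x3 uint8, red, green, blue), "depth" (384x512 float32, m along the optical axis (not along the pixel's ray), 0 where there is no reading), "camera_matrix" (3x3 intrinsics, pixels), "pose" (4x4, takes a point from camera to world coordinates). Camera axes: x right, y up, looking along -z (the intrinsics and any distortion apply to the point x, -y, -z); pixel columns grow to the right and rows downward; lengths in m; the calibration is good to about 2 mm. A picture is of the moment at which its call begins.
- job_done(): hands the job in, once; it reports no verdict.
The state is a dict: "clock": time; "joint_pos": joint angles; "joint_velocities": joint speeds; "tau": joint torques, N m; "tool_pos": TCP position; "tool_rot": TCP orientation; "ft_force": force on the tool from outside, world axes, zero at the start; "ft_torque": the same for the moment, N m; "finger_gap": finger opening in m.
Only numpy, scipy, OpenCV 4.12 (cv2) and the standard library are available. Lean on these libraries where they do the work, as an engineer would, in place of code of your own. Each camera call takes 0.05 s, during which the arm holds its last target. There are 200 camera calls.

## Task

The blue bench vise has one mounting lug with nothing under it. Push the yellow-ended horseshoe packing plate along the counter and in under that lug, square to it, until its slot is fully home around the lug's stud. Slide it flat with the fingertips, gently, without picking it up or tipping it, do not knock the vise, and leave everything else on the counter where it is.

Things in the scene. Friction and masses are not known exactly. Their poses are not given: they have to be found in the camera images.
- plate: Packing plate to slide: loose steel horseshoe, 75 mm wide (x), 90 long (y), 12 thick, about 0.5 kg, flat on the counter, yellow rear end. Origin: centre of the 75 x 90 outline, on the underside. +y points from the straight rear edge (y = -45) to the slot's mouth (y = +45). Sides x = +-37.5 are straight from y = -45 to +31. Centre of mass near y = -5 mm. Plain dry friction, a few newtons.
- slot_seat (a point): Point of the plate (underside, x = 0, y = -4 mm) where the stud's axis lies when the slot's bottom touches the stud. The slot is 20 mm wide, centred on x = 0, from its flat bottom at y = -10 mm to the open mouth at y = +45; the legs beside it are 27.5 mm wide with half-round tips that lead the stud in. Axes as plate.
- rear_edge (a point): Middle of the plate's straight rear edge face (75 mm wide, 12 mm high), half-way up: x = 0, y = -45 mm, z = 6 mm in the plate. When the plate is home this edge still sticks out 14 mm beyond the lug's tip.
- stud (a point): Foot of the empty lug's stud, on the counter. The stud is a fixed upright steel rod 12 mm in diameter, 64 mm high; its nut is backed off to 47 to 60 mm height. Axes as vise: the plate goes in from outside along the vise's +y.
- lug_tip (a point): Outermost point of the empty lug, at its underside, 27 mm outside the stud's axis. The lug is 54 mm wide, round-ended, 16 mm thick, its underside 15 mm above the counter. Axes as vise.
- vise: Blue bench vise, fixed. Origin on the counter under the centre of its round base (radius 77 mm, underside 15 mm up like the lugs). The empty lug points along -y, stud at y = -108 mm; +y is the way in, and the plate's +y is parallel to it when home. The other two lugs, 120 degrees either side, are packed already. Above 40 mm height only the stud and nut stand beyond y = -75 mm; top 175 mm.
- thick_plate: Not to be moved: another horseshoe packing plate of the same outline, red rear end, 20 mm thick: too thick for the gap, not wanted here; origin and axes as on the yellow-ended plate.
- mug: Not to be moved: terracotta mug, 80 mm across, 85 mm tall; origin under its centre.
- lube: Not to be moved: small black bottle of chain lube with a green label and yellow cap, 40 mm across, 125 mm tall; origin under its centre.
- spanner: Not to be moved: steel spanner 200 mm long lying flat; origin under its middle.
- screwdriver: Not to be moved: screwdriver 200 mm long lying flat; origin under its middle.
- cassette: Not to be moved: bicycle cassette (stack of steel sprockets), 105 mm across, 28 mm high, lying flat; origin under its centre.

How it is judged:
By the outcome, as a careful person would: the job done as asked, in the order asked, and still so for the second after the job is handed in, with the robot touching nothing.
It also fails if it takes over 61 s, if anything falls off the work surface, if the arm or the gripper's body presses on something with over 40 N, if the wrist force passes 120 N, or if a joint passes its speed limit or range.

## Working session

There is one attempt and no reset: what is moved stays moved. The work goes in short steps, Python scripts to look and compute and a shell command to move; the robot and the scene stay as the last step left them, time stands still between calls to the robot, and variables do not carry over. Pictures are saved under pics/ and viewed, about 8 in all and at most 12, crops included, and the job is handed in when it is done.

```bash
mkdir -p pics; ls; cat > h.py <<'E'
import numpy as np, cv2
from workcell import sense, capture, job_done, grip_depth
def pts(c):
    """world xyz for every pixel from depth"""
    K=c["camera_matrix"];d=c["depth"];h,w=d.shape
    u,v=np.meshgrid(np.arange(w),np.arange(h))
    p=np.stack([(u-K[0,2])/K[0,0]*d,-(v-K[1,2])/K[1,1]*d,-d],-1)
    return p@c["pose"][:3,:3].T+c["pose"][:3,3]
def ray(c,uv,z):
    K=c["camera_matrix"];uv=np.atleast_2d(np.asarray(uv,float))
    r=np.stack([(uv[:,0]-K[0,2])/K[0,0],-(uv[:,1]-K[1,2])/K[1,1],-np.ones(len(uv))],-1)@c["pose"][:3,:3].T
    o=c["pose"][:3,3]; return o+r*((z-o[2])/r[:,2])[:,None]
def save(c,n): cv2.imwrite("pics/"+n,cv2.cvtColor(c["img"],cv2.COLOR_RGB2BGR))
E
python3 - <<'E'
from h import *
import pickle
s=sense();print(s,grip_depth)
o=[]
for n in("top","side"):
    c=capture(n);pickle.dump(c,open(n+".pkl","wb"));print(n,c["pose"],c["camera_matrix"]);o.append(c["img"])
    save(c,n+"0.png")
E
```

```text
pics
{'clock': 0.0, 'joint_pos': array([-7.44580358e+01,  3.02789783e+01,  8.21569614e+01, -2.17973339e-03,
        6.76887686e+01, -1.02286161e+01]), 'joint_velocities': array([-0.10085105,  0.02554045, -0.02764477,  0.06068772, -0.0562423 ,
        0.03275028]), 'tau': array([-4.87167181e-04, -4.40047753e+01, -1.76590812e+01,  6.33016555e-02,
        5.80989977e-02, -1.60071390e-04]), 'tool_pos': array([ 0.27151266, -0.56204478,  0.18836839]), 'tool_rot': array([[ 9.00535944e-01,  4.34781133e-01, -6.17107221e-04],
       [ 4.34781428e-01, -9.00533593e-01,  2.08755109e-03],
       [ 3.51902046e-04, -2.14822155e-03, -9.99997631e-01]]), 'ft_force': array([ 0.27419876, -0.27820803,  0.28432066]), 'ft_torque': array([0.00155248, 0.04313323, 0.02538862]), 'finger_gap': 0.08720057226966765} 0.0187
top [[ 0.02575519  0.98600133 -0.16473632  0.38080915]
 [-0.99952304  0.02820833  0.01256883 -0.0425799 ]
 [ 0.01703982  0.16433404  0.98625756  1.07301023]
 [ 0.          0.          0.          1.        ]] [[403.11665932   0.         253.8350707 ]
 [  0.         403.11665932 189.69311164]
 [  0.           0.           1.        ]]
side [[-0.99716946  0.04025777 -0.06350102  0.49656088]
 [-0.07379324 -0.68588317  0.72396052  0.66315229]
 [-0.01440925  0.72659727  0.6869125   0.72641934]
 [ 0.          0.          0.          1.        ]] [[471.57094011   0.         258.83543263]
 [  0.         471.57094011 202.52950493]
 [  0.           0.           1.        ]]
```

View pics/top0.png

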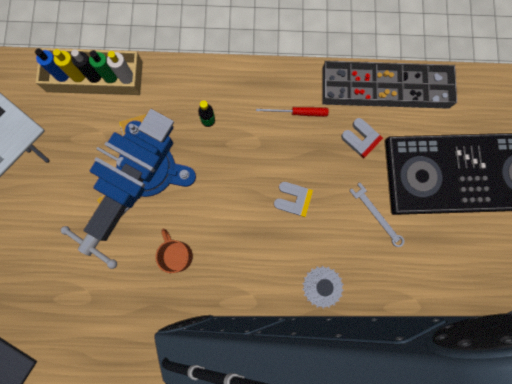

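View pics/side0.png

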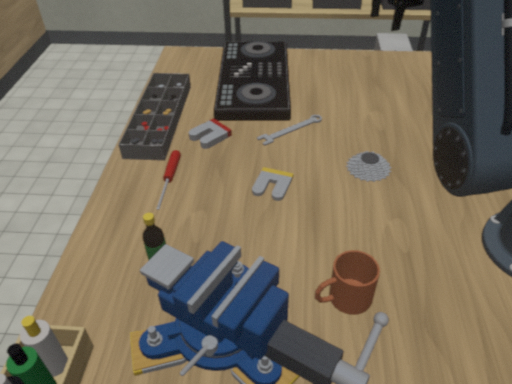

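```bash
python3 - <<'E'
from h import *
import pickle
t=pickle.load(open("top.pkl","rb"));s=pickle.load(open("side.pkl","rb"))
f=lambda c,x,y,w,h,k:cv2.cvtColor(cv2.resize(c["img"][y:y+h,x:x+w],None,fx=k,fy=k,interpolation=cv2.INTER_CUBIC),cv2.COLOR_RGB2BGR)
a=f(t,110,110,100,100,4);b=f(t,250,160,80,80,5);d=f(s,120,225,200,160,2)
im=np.zeros((600,800,3),np.uint8);
im[:400,:400]=a;im[:400,400:]=b;im[:,:][400:,:]=0
im2=cv2.resize(d,(250,200));im[400:,:250]=im2
cv2.imwrite("pics/c1.png",im)
# plate
hsv=cv2.cvtColor(t["img"],cv2.COLOR_RGB2HSV)
m=((hsv[...,1]<70)&(hsv[...,2]>90)).astype(np.uint8);y=((hsv[...,0]>20)&(hsv[...,0]<33)&(hsv[...,1]>200)&(hsv[...,2]>150)).astype(np.uint8)
roi=np.zeros_like(m);roi[170:225,265:325]=1
M=((m|y)&roi)
P=pts(t)
cs,_=cv2.findContours(M,cv2.RETR_EXTERNAL,cv2.CHAIN_APPROX_NONE);c=max(cs,key=cv2.contourArea)[:,0]
w=ray(t,c,0.012)[:,:2]
r=cv2.minAreaRect((w*1000).astype(np.float32));print("plate rect",r,cv2.boxPoints(r))
yy=np.argwhere(y&roi)[:,::-1];print("yellow",ray(t,yy,.012).mean(0),len(yy))
# stud
for n,c,(x0,x1,y0,y1) in(("top",t,(165,200,155,195)),):
    p=P[y0:y1,x0:x1];z=p[...,2]
    np.set_printoptions(linewidth=250,precision=0,suppress=True)
    print((z[::2,::1]*1000).astype(int))
E
```

```text
plate rect ((538.2637939453125, -159.61007690429688), (90.0042724609375, 77.42344665527344), 74.78805541992188) [[ 489.1003   -192.87784 ]
 [ 563.81104  -213.193   ]
 [ 587.42725  -126.342316]
 [ 512.71655  -106.02716 ]]
yellow [ 0.52762824 -0.19736095  0.012     ] 120
[[  59   41   39   32   34   33   31    0    0    4    0    0    1    0   -1    0   -2    1    0   -1   -2   -3    0    0   -2   -1   -2    0   -2    1    2    0   -4    0    3]
 [  52   47   38   33   36   34   29   32   -2    1    1   -2    0   -5    2   -1   -2   -2    2   -1    0    0   -1    0   -4   -3    0    3    0    0    2   -1   -2    0    0]
 [  52   52   43   38   37   33   33   29   29    2   -2   -4   -2   -2   -1    0   -5   -4    2   -2   -2    0   -1    2    1   -2   -3    0    0    1   -3    0   -2    0    2]
 [  50   49   48   44   36   37   32   34   31   21    0    1   -1   -1   -1    3    1   -4    1   -4    0    0   -3    0    0   -1    0    0    2    3    0    0    0   -1   -1]
 [  51   49   47   42   38   36 1073   34   28   30   28    2   -2    0   -2   -1    1   -2    0   -1   -1    0    0  
[... 2030 characters left out ...]
  -2   -3   -1   -1    0    1    0   -1   -1    0   -2   -2   -1    1    0    0    0    0   -2    0   -3   -3    0    0    0   -1   -1   -2   -1   -2    0    2   -2]
 [   0    0   -3   -1   -2    1   -1    0    0    0   -1   -1    0   -1   -1   -2    0    1   -1    0   -3   -2    0    0   -2    0   -1   -3    3   -1   -1   -4   -2    0   -1]
 [  -1   -3    1   -2   -2   -2   -2   -2    2    0   -2   -1    0   -2   -2   -2   -1    0   -2    0    0    1    1    0    2    3   -1    0    0    0    1    0    0   -2    1]
 [   2    0   -1   -1   -1   -1   -1   -1   -1    0   -2    0    0    0    1    0   -4   -1    0   -1   -3   -1   -1    1   -4    1   -3   -1   -4    0   -2   -1    0   -1   -1]]
```

View pics/c1.png

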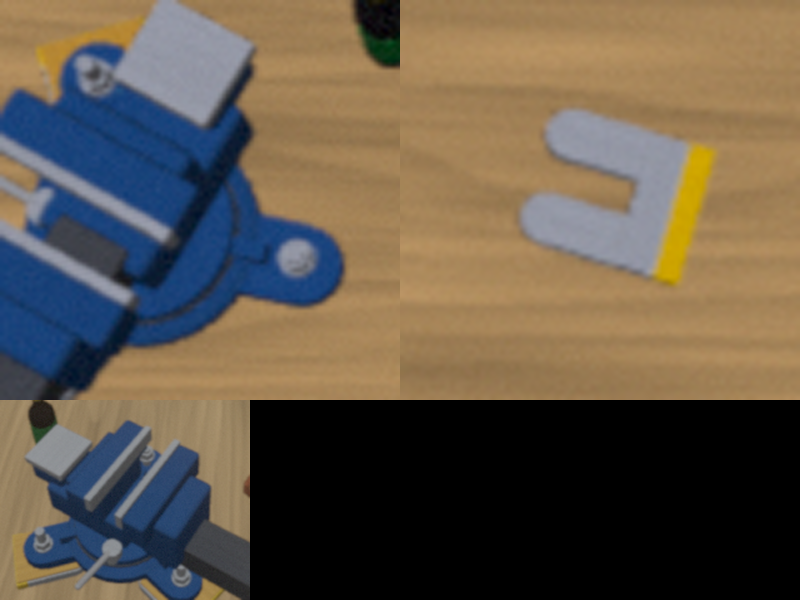

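```bash
python3 - <<'E'
from h import *
import pickle
from scipy.optimize import least_squares
t=pickle.load(open("top.pkl","rb"))
P=pts(t);hsv=cv2.cvtColor(t["img"],cv2.COLOR_RGB2HSV)
np.set_printoptions(precision=4,suppress=True)
def band(x0,x1,y0,y1,lo,hi):
    q=P[y0:y1,x0:x1].reshape(-1,3);q=q[(q[:,2]>lo)&(q[:,2]<hi)];return q.mean(0),len(q),q[:,2].max()
print("studA top",band(165,200,155,195,.056,.07)); print("A",band(175,195,165,185,.042,.07))
print("studB",band(126,140,122,136,.042,.08),band(126,140,122,136,.056,.08))
# lug outline
b=((hsv[...,0]>100)&(hsv[...,0]<125)&(hsv[...,1]>120)).astype(np.uint8)
b[165:185,175:192]=1
cs,_=cv2.findContours(b[:230,:240],cv2.RETR_EXTERNAL,cv2.CHAIN_APPROX_NONE);c=max(cs,key=cv2.contourArea)[:,0]
w=ray(t,c,.031)[:,:2]
tip=w[c[:,0]>186]
f=least_squares(lambda p:np.hypot(*(tip-p[:2]).T)-.027,tip.mean(0)+[0,.02]);print("lug end centre",f.x,abs(f.fun).max(),f.fun.std(),len(tip))
sel=(c[:,0]>172)&(c[:,0]<182)
for nm,k in(("up",c[:,1]<174),("dn",c[:,1]>176)):
    q=w[sel&k];v=cv2.fitLine((q*1000).astype(np.float32),cv2.DIST_L2,0,.01,.01).ravel();print(nm,np.degrees(np.arctan2(v[1],v[0])),v)
base=w[(c[:,0]>150)&(c[:,0]<168)&(c[:,1]>185)];
g=least_squares(lambda p:np.hypot(*(base-p[:2]).T)-.077,[.6,.25]);print("base c",g.x,g.fun.std(),len(base))
# plate lines
y=((hsv[...,0]>20)&(hsv[...,0]<33)&(hsv[...,1]>200)&(hsv[...,2]>150))
yy=np.argwhere(y[170:225,265:325])[:,::-1]+[265,170]
print("yellow rect",cv2.minAreaRect((ray(t,yy,.012)[:,:2]*1000).astype(np.float32)))
E
```

```text
studA top (array([0.5883, 0.1285, 0.0604]), 44, np.float64(0.06633398278067903))
A (array([0.5869, 0.1272, 0.0558]), 72, np.float64(0.06633398278067903))
studB (array([0.7071, 0.2677, 0.0537]), 44, np.float64(0.06467398670187974)) (array([0.7088, 0.268 , 0.0619]), 21, np.float64(0.06467398670187974))
lug end centre [0.5886 0.128 ] 0.00504497225805552 0.0020110928325501255 28
up 61.128796 [  0.4828   0.8757 618.733  150.6965]
dn 84.78828 [  0.0908   0.9959 564.802  145.6997]
base c [0.6096 0.2314] 0.0006413577714138995 16
yellow rect ((527.268310546875, -197.30758666992188), (11.5009765625, 74.48173522949219), 74.95925903320312)
```

```bash
python3 -m crank '[{"tx":0.75,"ty":0.98,"wz":0.45,"grip":0.1},{"tx":0.75,"ty":0.98,"wz":0.45,"grip":0.1},{"tx":0.75,"ty":0.98,"wz":0.45,"grip":0.1},{"tx":0.75,"ty":0.98,"wz":0.45,"grip":0.1},{"tx":0.75,"ty":0.98,"wz":0.45,"grip":0.1},{"tx":0.75,"ty":0.98,"wz":0.45,"grip":0.1}]'; python3 -m crank '[{"tx":0.75,"ty":0.98,"wz":0.45,"grip":0.1},{"tx":0.75,"ty":0.98,"wz":0.45,"grip":0.1},{"tx":0.75,"ty":0.98,"wz":0.45,"grip":0.1},{"tx":0.75,"ty":0.98,"wz":0.45,"grip":0.1},{"tx":0.75,"ty":0.98,"wz":0.45,"grip":0.1},{"grip":0.1},{"grip":0.1}]'
python3 - <<'E'
from h import *
c=capture("wrist");save(c,"w1.png");import pickle;pickle.dump(c,open("w1.pkl","wb"));print(c["pose"])
E
```

```text
[[ 0.43479939  0.86419673  0.25320644  0.34117941]
 [-0.90052616  0.41771306  0.12069976 -0.52863731]
 [-0.0014593  -0.28049921  0.95985315  0.38373477]
 [ 0.          0.          0.          1.        ]]schema error: expected keys wx, wy, wz, tx, ty, tz, grip
schema error: expected keys wx, wy, wz, tx, ty, tz, grip
```

View pics/w1.png

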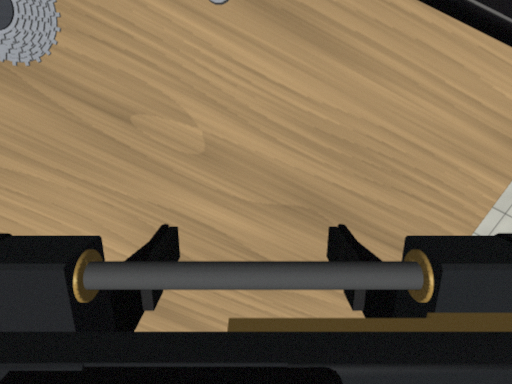

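The calls were refused because every key is required, so nothing moved. The wrist camera sits on the tool +x side, with the fingertips near (160,260) and (345,260). After the turn it will look ahead over the plate.

```bash
python3 -m crank '[{"wx":0,"wy":0,"wz":0.45,"tx":0.75,"ty":0.98,"tz":0,"grip":0.1},{"wx":0,"wy":0,"wz":0.45,"tx":0.75,"ty":0.98,"tz":0,"grip":0.1},{"wx":0,"wy":0,"wz":0.45,"tx":0.75,"ty":0.98,"tz":0,"grip":0.1},{"wx":0,"wy":0,"wz":0.45,"tx":0.75,"ty":0.98,"tz":0,"grip":0.1},{"wx":0,"wy":0,"wz":0.45,"tx":0.75,"ty":0.98,"tz":0,"grip":0.1},{"wx":0,"wy":0,"wz":0.45,"tx":0.75,"ty":0.98,"tz":0,"grip":0.1}]'; python3 -m crank '[{"wx":0,"wy":0,"wz":0.45,"tx":0.75,"ty":0.98,"tz":0,"grip":0.1},{"wx":0,"wy":0,"wz":0.45,"tx":0.75,"ty":0.98,"tz":0,"grip":0.1},{"wx":0,"wy":0,"wz":0.45,"tx":0.75,"ty":0.98,"tz":0,"grip":0.1},{"wx":0,"wy":0,"wz":0.45,"tx":0.75,"ty":0.98,"tz":0,"grip":0.1},{"wx":0,"wy":0,"wz":0.45,"tx":0.75,"ty":0.98,"tz":0,"grip":0.1},{"wx":0,"wy":0,"wz":0,"tx":0,"ty":0,"tz":0,"grip":0.1},{"wx":0,"wy":0,"wz":0,"tx":0,"ty":0,"tz":0,"grip":0.1}]'
python3 - <<'E'
from h import *
c=capture("wrist");save(c,"w2.png");import pickle;pickle.dump(c,open("w2.pkl","wb"));print(c["pose"])
E
```

```text
clock: 0.9
tool_pos: [0.4073, -0.3852, 0.1891]
tool_rot: [[0.603, 0.798, -0.0], [0.798, -0.603, 0.0], [0.0, -0.001, -1.0]]
ft_force: [0.1, -0.0, -0.6]
finger_gap: 0.0411
clock: 1.78
tool_pos: [0.5189, -0.2395, 0.1891]
tool_rot: [[0.254, 0.967, -0.001], [0.967, -0.254, -0.0], [-0.0, -0.001, -1.0]]
ft_force: [-0.2, 0.9, -0.4]
finger_gap: 0.039
[[ 9.67135149e-01  2.43739039e-01  7.23939597e-02  5.38880317e-01]
 [-2.54261078e-01  9.28166854e-01  2.71767541e-01 -1.64742468e-01]
 [-9.53314541e-04 -2.81242907e-01  9.59636138e-01  3.84324410e-01]
 [ 0.00000000e+00  0.00000000e+00  0.00000000e+00  1.00000000e+00]]
```

View pics/w2.png

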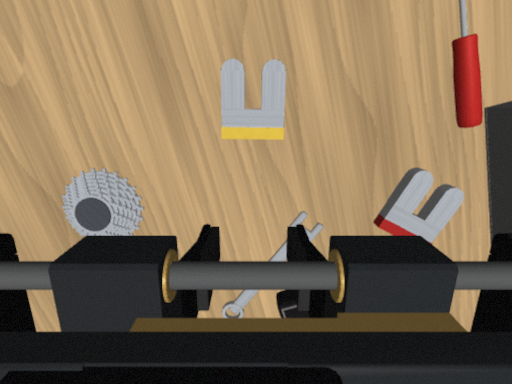

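The picture shows the plate straight ahead, with its rear edge at row 139, columns 221–285. It is square to the jaws. The spanner lies under the fingers at (270,265).

```bash
cat >> h.py <<'E'
def plate(c):
    """yellow strip -> rear-edge middle, heading (deg of +y); via top face z=.012"""
    hsv=cv2.cvtColor(c["img"],cv2.COLOR_RGB2HSV)
    y=((hsv[...,0]>18)&(hsv[...,0]<35)&(hsv[...,1]>190)&(hsv[...,2]>130)).astype(np.uint8)
    n,l,st,ce=cv2.connectedComponentsWithStats(y)
    out=[]
    for i in range(1,n):
        if st[i,4]<40: continue
        yx=np.argwhere(l==i)[:,::-1]
        w=ray(c,yx,.012)[:,:2]*1000
        (cx,cy),(a,b),an=cv2.minAreaRect(w.astype(np.float32))
        if not(60<max(a,b)<90 and 7<min(a,b)<20): continue
        th=an if b>a else an+90   # heading is the short axis
        th=(th%180); d=np.array([np.cos(np.radians(th)),np.sin(np.radians(th))])
        out.append((np.array([cx,cy])/1000-min(a,b)/2000*d,th,(a,b)))
    return out
E
python3 - <<'E'
from h import *
import pickle
for n in("top","w2"): print(n,plate(pickle.load(open(n+".pkl","rb"))))
s=sense();print(s["tool_pos"])
E
```

```text
top [(array([ 0.52601053, -0.20329461]), 74.54694366455078, (12.037765502929688, 75.2410659790039))]
w2 []
[ 0.51874201 -0.23994354  0.18916508]
```

```bash
python3 -m crank '[{"wx":0,"wy":0,"wz":0,"tx":-0.06,"ty":0.02,"tz":-1,"grip":0.1},{"wx":0,"wy":0,"wz":0,"tx":0,"ty":0,"tz":-1,"grip":0.1},{"wx":0,"wy":0,"wz":0,"tx":0,"ty":0,"tz":-1,"grip":0.1},{"wx":0,"wy":0,"wz":0,"tx":0,"ty":0,"tz":-1,"grip":0.1},{"wx":0,"wy":0,"wz":0,"tx":0,"ty":0,"tz":-1,"grip":0.1},{"wx":0,"wy":0,"wz":0,"tx":0,"ty":0,"tz":-1,"grip":0.1},{"wx":0,"wy":0,"wz":0,"tx":0,"ty":0,"tz":-0.15,"grip":0.1},{"wx":0,"wy":0,"wz":0,"tx":0,"ty":0,"tz":0,"grip":0.1}]'
python3 - <<'E'
from h import *
import pickle
c=capture("wrist");pickle.dump(c,open("w3.pkl","wb"));save(c,"w3.png")
hsv=cv2.cvtColor(c["img"],cv2.COLOR_RGB2HSV)
y=((hsv[...,0]>18)&(hsv[...,0]<35)&(hsv[...,1]>190)&(hsv[...,2]>130)).astype(np.uint8)
n,l,st,ce=cv2.connectedComponentsWithStats(y)
for i in range(1,n):
    if st[i,4]>40: print(st[i],cv2.minAreaRect((ray(c,np.argwhere(l==i)[:,::-1],.012)[:,:2]*1000).astype(np.float32)))
print(sense()["ft_force"])
E
```

```text
clock: 2.82
tool_pos: [0.5174, -0.2396, 0.0051]
tool_rot: [[0.255, 0.967, 0.0], [0.967, -0.255, -0.0], [-0.0, 0.0, -1.0]]
ft_force: [0.8, 0.2, 0.7]
finger_gap: 0.0392
[ 0.42900156 -0.26416515 -0.23176163]
```

View pics/w3.png

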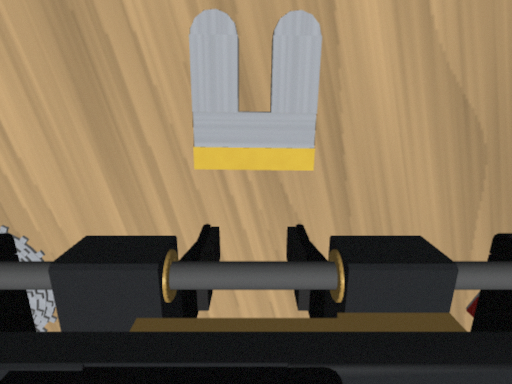

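Square and centred: rear edge at row 170, columns 194–315, with the fingers centred on about column 254. I'll close up to the rear edge.

```bash
python3 -m crank '[{"wx":0,"wy":0,"wz":0,"tx":0.06,"ty":0.24,"tz":0,"grip":0.1},{"wx":0,"wy":0,"wz":0,"tx":0.06,"ty":0.24,"tz":0,"grip":0.1},{"wx":0,"wy":0,"wz":0,"tx":0.06,"ty":0.24,"tz":0,"grip":0.1},{"wx":0,"wy":0,"wz":0,"tx":0.04,"ty":0.14,"tz":0,"grip":0.1},{"wx":0,"wy":0,"wz":0,"tx":0.04,"ty":0.14,"tz":0,"grip":0.1},{"wx":0,"wy":0,"wz":0,"tx":0.04,"ty":0.14,"tz":0,"grip":0.1},{"wx":0,"wy":0,"wz":0,"tx":0.04,"ty":0.14,"tz":0,"grip":0.1}]'
python3 - <<'E'
from h import *
import pickle
c=capture("wrist");hsv=cv2.cvtColor(c["img"],cv2.COLOR_RGB2HSV)
o=cv2.cvtColor(pickle.load(open("w3.pkl","rb"))["img"],cv2.COLOR_RGB2HSV)
print("yel",o[158,200:310:30],"wood",o[200,200:310:30])
t=capture("top");pickle.dump(t,open("t2.pkl","wb"));print(plate(t))
print(sense()["tool_pos"])
E
```

```text
clock: 3.75
tool_pos: [0.5277, -0.2002, 0.0048]
tool_rot: [[0.254, 0.967, -0.0], [0.967, -0.254, 0.0], [0.0, -0.0, -1.0]]
ft_force: [0.0, 1.2, -0.8]
finger_gap: 0.0394
yel [[ 23 174 218]
 [ 23 173 220]
 [ 23 175 221]
 [ 23 174 220]] wood [[ 17 102 172]
 [ 18 103 169]
 [ 18 103 186]
 [ 18 102 182]]
[]
[ 0.5276409  -0.19992611  0.00476872]
```

```bash
sed -i 's/hsv\[...,1\]>190)/hsv[...,1]>145)/' h.py; python3 - <<'E'
from h import *
import pickle
print(plate(pickle.load(open("w2.pkl","rb"))),plate(pickle.load(open("w3.pkl","rb"))))
c=capture("wrist");print(plate(c),sense()["ft_force"]);save(c,"w4.png")
E
```

```text
[(array([ 0.52727845, -0.20367893]), 75.27422332763672, (13.121678352355957, 75.05947875976562))] [(array([ 0.52742762, -0.2032452 ]), 74.44859313964844, (13.70251750946045, 75.34233093261719))]
[(array([ 0.52742217, -0.20336264]), 74.55052185058594, (13.7647066116333, 75.33078002929688))] [-0.17487018  0.26702864 -0.05234003]
```

View pics/w4.png

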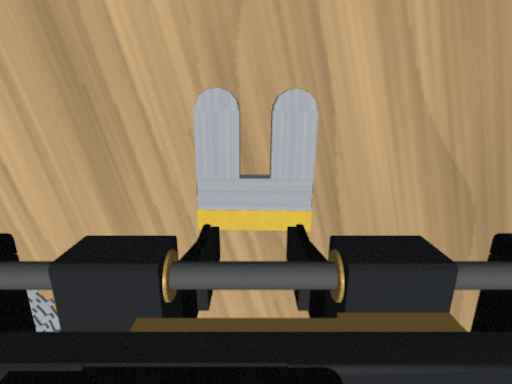

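```bash
python3 - <<'E'
from h import *
c=capture("wrist");s=sense();R=s["tool_rot"];K=c["camera_matrix"];g=s["finger_gap"]
for dx in(-.0095,0,.0095):
  for z in(0,-.012):
    p=s["tool_pos"]+R@[dx,g/2,z];q=c["pose"][:3,:3].T@(p-c["pose"][:3,3]);q=q/-q[2];print(dx,z,K[0,0]*q[0]+K[0,2],K[1,2]-K[1,1]*q[1])
P=pts(c)
print(np.round(P[205:240:3,[200,208,215,255,296,302]][...,1:]*1000).astype(int))
print("edge",plate(c))
E
```

```text
-0.0095 0 280.7176902809149 234.08332382181945
-0.0095 -0.012 282.31249759089803 241.54234249081702
0 0 281.0757332091541 221.3972761963711
0 -0.012 282.71293603307265 228.21770497500444
0.0095 0 281.44302917005353 208.38337846204874
0.0095 -0.012 283.12433448007215 214.52837197524266
[[[-178   12]
  [-179   12]
  [-180   13]
  [-187   13]
  [-194   12]
  [-195   12]]

 [[-180   11]
  [-181   12]
  [-182   11]
  [-189   12]
  [-196   11]
  [-197   12]]

 [[-181   13]
  [-183   12]
  [-184   13]
  [-190   14]
  [-198   12]
  [-199   12]]

 [[-184   13]
  [-185   13]
  [-186   12]
  [-193   13]
  [-200   12]
  [-201   12]]

 [[-186   11]
  [-187   13]
  [-188   12]
  [-195   13]
  [-202   12]
  [-203   12]]

 [[-188   13]
  [-189   12]
  [-190   12]
  [-197   13]
  [-125  200]
  [-205   12]]

 [[-190   12]
  [-191   13]
  [-192   12]
  [-199   12]
  [-205   13]
  [-206   13]]

 [[-192   13]
  [-183   41]
  [-194   13]
  [-201   12]
  [-195   41]
  [-196   41]]

 [[-194   12]
  [-183   46]
  [-186   40]
  [-203   12]
  [-197   41]
  [-196   44]]

 [[-182   50]
  [-184   47]
  [-186   46]
  [-211    0]
  [-197   45]
  [-196   50]]

 [[-183   52]
  [-185   50]
  [-185   50]
  [-213    0]
  [-197   49]
  [-196   53]]

 [[-182   57]
  [-185   53]
  [-186   53]
  [-215    0]
  [-196   54]
  [-196   57]]]
edge [(array([ 0.52746886, -0.20322804]), 74.41844177246094, (13.616375923156738, 75.4044418334961))]
```

The wrist depth puts the visible fingertips about 40 mm above the counter although the TCP reads z = 5 mm, and there is no contact. I'll check with the side view.

```bash
python3 - <<'E'
from h import *
import pickle
c=capture("side");pickle.dump(c,open("s2.pkl","wb"));s=sense();K=c["camera_matrix"];R=s["tool_rot"]
im=c["img"].copy()
for dy in(-.02,.02):
  for z,col in((0,(255,0,0)),(-.036,(0,255,0))):
    p=s["tool_pos"]+R@[0.0095,dy,z];q=c["pose"][:3,:3].T@(p-c["pose"][:3,3]);q=q/-q[2];u,v=K[0,0]*q[0]+K[0,2],K[1,2]-K[1,1]*q[1];print(dy,z,u,v);im[int(round(v)),int(round(u))]=col
cr=cv2.resize(im[60:230,180:380],None,fx=3.5,fy=3.5,interpolation=cv2.INTER_NEAREST)
cv2.imwrite("pics/s2.png",cv2.cvtColor(cr,cv2.COLOR_RGB2BGR))
E
```

```text
-0.02 0 283.82847453488574 177.56825901150526
-0.02 -0.036 284.1727173512068 165.65059756584344
0.02 0 267.70154135118736 174.19774358882907
0.02 -0.036 267.6789848486209 162.31075676877646
```

View pics/s2.png

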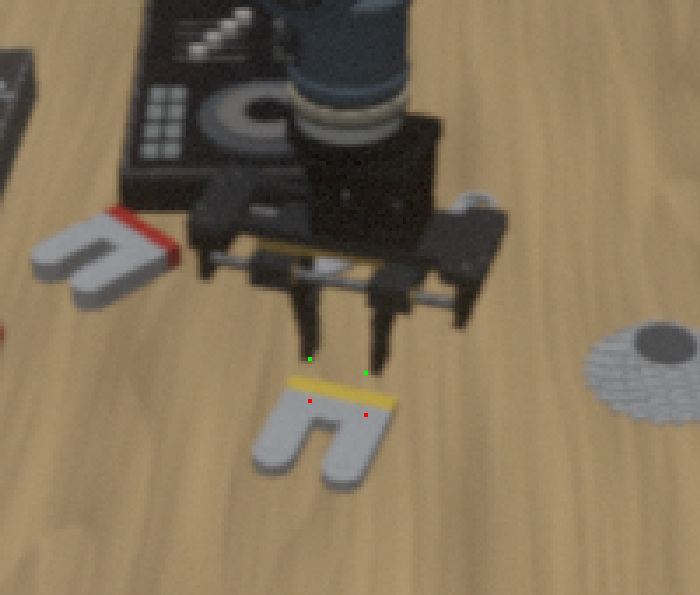

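The red dots mark where the reported TCP should be and the green dots are 36 mm higher. The green ones match the real fingertips, so the fingers end about 36 mm above the reported TCP. I'll check body clearance and the tip's horizontal offset before going lower.

```bash
python3 - <<'E'
from h import *
c=capture("wrist");P=pts(c);s=sense();R=s["tool_rot"];np.set_printoptions(linewidth=200)
L=(P-s["tool_pos"])@R*1000   # tool frame, mm
for u in(190,205,212,255,296,303,310,120,390):
  print(u,[tuple(np.round(L[v,u]).astype(int)) for v in(228,234,242,255,262,275,300,330)])
k=pts(capture("side"));M=((k-s["tool_pos"])@R*1000)
m=(abs(M[...,1])<110)&(abs(M[...,0])<60)&(M[...,2]<-12)&(M[...,2]>-160)
q=M[m]
for z in range(-160,-12,10):
  a=q[(q[:,2]>=z)&(q[:,2]<z+10)]
  if len(a): print(z,len(a),"x",a[:,0].min().round(),a[:,0].max().round(),"y",a[:,1].min().round(),a[:,1].max().round())
E
```

```text
190 [(np.int64(-7), np.int64(-45), np.int64(5)), (np.int64(-12), np.int64(-45), np.int64(5)), (np.int64(-18), np.int64(-45), np.int64(4)), (np.int64(12), np.int64(-29), np.int64(-71)), (np.int64(33), np.int64(-18), np.int64(-115)), (np.int64(31), np.int64(-18), np.int64(-120)), (np.int64(4), np.int64(-24), np.int64(-94)), (np.int64(24), np.int64(-15), np.int64(-133))]
205 [(np.int64(11), np.int64(-27), np.int64(-38)), (np.int64(12), np.int64(-25), np.int64(-47)), (np.int64(9), np.int64(-25), np.int64(-53)), (np.int64(10), np.int64(-22), np.int64(-67)), (np.int64(33), np.int64(-14), np.int64(-116)), (np.int64(31), np.int64(-13), np.int64(-120)), (np.int64(-4), np.int64(-21), np.int64(-82)), (np.int64(25), np.int64(-12), np.int64(-134))]
212 [(np.int64(10), np.int64(-23), np.int64(-36)), (np.int64(10), np.int64(-22), np.int64(-43)), (np.int64(10), np.int64(-21), np.int64(-53)), (np.int64(5), np.int64(-20), np.int64(-59)), (np.int64(34), np.int64(-12), np.int64(-118)), (np.int64(32), np.int64(-11), np.int64(-120)), (np.int64(-67), np.int64(-31), np.int64(5)), (np.int64(25), np.int64(-10
[... 1955 characters left out ...]
8), np.int64(41), np.int64(-112)), (np.int64(38), np.int64(37), np.int64(-121)), (np.int64(38), np.int64(36), np.int64(-124)), (np.int64(36), np.int64(35), np.int64(-128)), (np.int64(29), np.int64(36), np.int64(-128)), (np.int64(24), np.int64(34), np.int64(-133))]
-160 148 x -29.0 29.0 y -52.0 81.0
-150 1025 x -39.0 39.0 y -96.0 94.0
-140 236 x -30.0 41.0 y -96.0 92.0
-130 440 x -32.0 41.0 y -94.0 91.0
-120 245 x -31.0 40.0 y -88.0 85.0
-110 51 x -16.0 39.0 y -88.0 85.0
-100 12 x -11.0 13.0 y 23.0 30.0
-90 58 x -12.0 14.0 y -36.0 33.0
-80 46 x -5.0 13.0 y -34.0 32.0
-70 44 x -8.0 14.0 y -33.0 29.0
-60 39 x -5.0 14.0 y -30.0 27.0
-50 37 x -9.0 13.0 y -30.0 26.0
-40 23 x -6.0 11.0 y -30.0 26.0
```

The body starts about 76 mm above the real tips, as specified, so the reported z is simply about 36 mm low. I'll back off and go down to a true tip height of about 5 mm.

```bash
python3 -m crank '[{"wx":0,"wy":0,"wz":0,"tx":-0.1,"ty":-0.37,"tz":0,"grip":0.1},{"wx":0,"wy":0,"wz":0,"tx":-0.1,"ty":-0.37,"tz":0,"grip":0.1},{"wx":0,"wy":0,"wz":0,"tx":0,"ty":0,"tz":-0.4,"grip":0.1},{"wx":0,"wy":0,"wz":0,"tx":0,"ty":0,"tz":-0.4,"grip":0.1},{"wx":0,"wy":0,"wz":0,"tx":0,"ty":0,"tz":-0.2,"grip":0.1},{"wx":0,"wy":0,"wz":0,"tx":0,"ty":0,"tz":0,"grip":0.1}]'
python3 -m crank '[{"wx":0,"wy":0,"wz":0,"tx":0,"ty":0,"tz":-0.1,"grip":0.1},{"wx":0,"wy":0,"wz":0,"tx":0,"ty":0,"tz":-0.06,"grip":0.1},{"wx":0,"wy":0,"wz":0,"tx":0,"ty":0,"tz":0,"grip":0.1}]'
python3 - <<'E'
from h import *
c=capture("wrist");P=pts(c);s=sense()
print(plate(c),s["tool_pos"],s["ft_force"])
for u in(205,212,296,303):print(u,[(round(P[v,u,1]*1000),round(P[v,u,2]*1000)) for v in(224,226,228,230,234)])
E
```

```text
clock: 4.85
tool_pos: [0.521, -0.2219, -0.0261]
tool_rot: [[0.254, 0.967, -0.002], [0.967, -0.254, 0.001], [0.001, -0.002, -1.0]]
ft_force: [-0.1, -0.1, -0.1]
finger_gap: 0.0393
clock: 5.22
tool_pos: [0.5217, -0.2225, -0.0299]
tool_rot: [[0.254, 0.967, 0.0], [0.967, -0.254, -0.0], [-0.0, 0.0, -1.0]]
ft_force: [0.5, 0.4, 0.0]
finger_gap: 0.0394
[(array([ 0.52748473, -0.20330391]), 74.71469116210938, (13.868236541748047, 75.41779327392578))] [ 0.52173017 -0.22259368 -0.02983289] [ 1.06483611  0.68539119 -0.14344569]
205 [(-206, 0), (-205, 6), (-205, 8), (-205, 12), (-206, 16)]
212 [(-207, 1), (-208, 0), (-207, 5), (-207, 8), (-208, 13)]
296 [(-219, 0), (-218, 6), (-218, 9), (-219, 9), (-219, 13)]
303 [(-220, 0), (-222, 0), (-219, 9), (-219, 12), (-219, 17)]
```

```bash
python3 -m crank '[{"wx":0,"wy":0,"wz":0,"tx":0.043,"ty":0.16,"tz":0,"grip":0.1},{"wx":0,"wy":0,"wz":0,"tx":0.043,"ty":0.16,"tz":0,"grip":0.1},{"wx":0,"wy":0,"wz":0.04,"tx":0.042,"ty":0.16,"tz":0,"grip":0.1},{"wx":0,"wy":0,"wz":0.07,"tx":0.04,"ty":0.16,"tz":0,"grip":0.1},{"wx":0,"wy":0,"wz":0.07,"tx":0.038,"ty":0.16,"tz":0,"grip":0.1},{"wx":0,"wy":0,"wz":0.07,"tx":0.036,"ty":0.16,"tz":0,"grip":0.1},{"wx":0,"wy":0,"wz":0.07,"tx":0.034,"ty":0.16,"tz":0,"grip":0.1},{"wx":0,"wy":0,"wz":0.07,"tx":0.032,"ty":0.16,"tz":0,"grip":0.1}]'
python3 -m crank '[{"wx":0,"wy":0,"wz":0.07,"tx":0.03,"ty":0.16,"tz":0,"grip":0.1},{"wx":0,"wy":0,"wz":0.07,"tx":0.028,"ty":0.16,"tz":0,"grip":0.1},{"wx":0,"wy":0,"wz":0.03,"tx":0.028,"ty":0.16,"tz":0,"grip":0.1},{"wx":0,"wy":0,"wz":0,"tx":0.028,"ty":0.16,"tz":0,"grip":0.1},{"wx":0,"wy":0,"wz":0,"tx":0.028,"ty":0.16,"tz":0,"grip":0.1},{"wx":0,"wy":0,"wz":0,"tx":0.028,"ty":0.16,"tz":0,"grip":0.1}]'
cat >> h.py <<'E'
STUD=np.array([.5883,.128])
def rep():
    import pickle
    c=capture("wrist");s=sense();R=s["tool_rot"];pl=plate(c);print(pl,s["tool_pos"],"toolhead",np.degrees(np.arctan2(R[1,0],R[0,0])),s["ft_force"].round(1))
    for r,th,_ in pl:
        a=np.radians(th);d=np.array([np.cos(a),np.sin(a)]);x=np.array([d[1],-d[0]])
        seat=r+.041*d;v=np.array([np.cos(np.radians(79.2)),np.sin(np.radians(79.2))]);e=STUD-seat
        print("to go along vise y %.4f, lateral vise x %.4f"%(e@v,e@[v[1],-v[0]]),"rear lateral in tool",(r-s["tool_pos"][:2])@R[:2,1], "fwd",(r-s["tool_pos"][:2])@R[:2,0])
    return c
E
python3 -c "
from h import *
save(rep(),'w5.png')"
```

```text
clock: 6.28
tool_pos: [0.5312, -0.1841, -0.0298]
tool_rot: [[0.187, 0.982, 0.001], [0.982, -0.187, -0.0], [-0.0, 0.001, -1.0]]
ft_force: [-0.1, -2.3, 0.7]
finger_gap: 0.0389
clock: 7.02
tool_pos: [0.536, -0.1552, -0.0299]
tool_rot: [[0.159, 0.987, -0.0], [0.987, -0.159, -0.0], [-0.0, 0.0, -1.0]]
ft_force: [-0.6, -5.3, 3.4]
finger_gap: 0.039
[(array([ 0.53843998, -0.14465242]), 80.88458251953125, (13.87984561920166, 75.49925994873047))] [ 0.53608877 -0.15452693 -0.02987785] toolhead 80.87884634335865 [-0.9 -2.2  2.3]
to go along vise y 0.2362, lateral vise x -0.0009 rear lateral in tool 0.0007561514790533201 fwd 0.010122370560788884
```

```bash
python3 -m crank '[{"wx":0,"wy":0,"wz":-0.02,"tx":0.028,"ty":0.17,"tz":0,"grip":0.1},{"wx":0,"wy":0,"wz":-0.02,"tx":0.028,"ty":0.17,"tz":0,"grip":0.1},{"wx":0,"wy":0,"wz":-0.02,"tx":0.028,"ty":0.17,"tz":0,"grip":0.1},{"wx":0,"wy":0,"wz":-0.02,"tx":0.029,"ty":0.17,"tz":0,"grip":0.1},{"wx":0,"wy":0,"wz":-0.02,"tx":0.029,"ty":0.17,"tz":0,"grip":0.1},{"wx":0,"wy":0,"wz":-0.02,"tx":0.03,"ty":0.17,"tz":0,"grip":0.1},{"wx":0,"wy":0,"wz":-0.02,"tx":0.03,"ty":0.17,"tz":0,"grip":0.1},{"wx":0,"wy":0,"wz":-0.02,"tx":0.03,"ty":0.17,"tz":0,"grip":0.1}]'
python3 -m crank '[{"wx":0,"wy":0,"wz":0,"tx":0.031,"ty":0.17,"tz":0,"grip":0.1},{"wx":0,"wy":0,"wz":0,"tx":0.031,"ty":0.17,"tz":0,"grip":0.1},{"wx":0,"wy":0,"wz":0,"tx":0.031,"ty":0.17,"tz":0,"grip":0.1},{"wx":0,"wy":0,"wz":0,"tx":0.031,"ty":0.17,"tz":0,"grip":0.1},{"wx":0,"wy":0,"wz":0,"tx":0.031,"ty":0.17,"tz":0,"grip":0.1},{"wx":0,"wy":0,"wz":0,"tx":0.031,"ty":0.17,"tz":0,"grip":0.1},{"wx":0,"wy":0,"wz":0,"tx":0.031,"ty":0.17,"tz":0,"grip":0.1},{"wx":0,"wy":0,"wz":0,"tx":0.031,"ty":0.17,"tz":0,"grip":0.1}]'
python3 -c "
from h import *
c=rep();import pickle;pickle.dump(c,open('w6.pkl','wb'));save(c,'w6.png')"
```

```text
clock: 8.07
tool_pos: [0.543, -0.1143, -0.0299]
tool_rot: [[0.186, 0.982, -0.0], [0.982, -0.186, -0.0], [-0.0, -0.0, -1.0]]
ft_force: [-1.6, -4.9, 4.1]
finger_gap: 0.0391
clock: 9.07
tool_pos: [0.5504, -0.0735, -0.0299]
tool_rot: [[0.186, 0.983, -0.0], [0.983, -0.186, -0.0], [-0.0, -0.0, -1.0]]
ft_force: [0.1, -5.5, 3.2]
finger_gap: 0.0394
[(array([ 0.55308134, -0.06296374]), 79.28343963623047, (13.872641563415527, 75.43585968017578))] [ 0.55044985 -0.07275704 -0.02999077] toolhead 79.27295012625147 [ 0.3 -3.2  2.3]
to go along vise y 0.1532, lateral vise x -0.0011 rear lateral in tool 0.0007626796959916049 fwd 0.010111958833873409
```

View pics/w6.png

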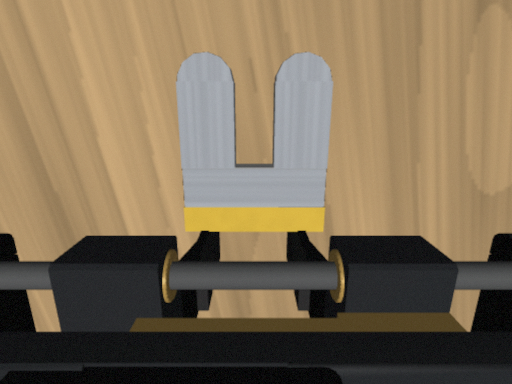

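The slot and the yellow edge (row 231, columns 185–325) are square to the fingers. Next I push to just before the lug and look.

```bash
python3 -m crank '[{"wx":0,"wy":0,"wz":0,"tx":0.029,"ty":0.17,"tz":0,"grip":0.1},{"wx":0,"wy":0,"wz":0,"tx":0.029,"ty":0.17,"tz":0,"grip":0.1},{"wx":0,"wy":0,"wz":0,"tx":0.029,"ty":0.17,"tz":0,"grip":0.1},{"wx":0,"wy":0,"wz":0,"tx":0.029,"ty":0.17,"tz":0,"grip":0.1},{"wx":0,"wy":0,"wz":0,"tx":0.029,"ty":0.17,"tz":0,"grip":0.1},{"wx":0,"wy":0,"wz":0,"tx":0.029,"ty":0.17,"tz":0,"grip":0.1}]'
python3 -m crank '[{"wx":0,"wy":0,"wz":0,"tx":0.029,"ty":0.17,"tz":0,"grip":0.1},{"wx":0,"wy":0,"wz":0,"tx":0.029,"ty":0.17,"tz":0,"grip":0.1},{"wx":0,"wy":0,"wz":0,"tx":0.029,"ty":0.17,"tz":0,"grip":0.1},{"wx":0,"wy":0,"wz":0,"tx":0.029,"ty":0.17,"tz":0,"grip":0.1},{"wx":0,"wy":0,"wz":0,"tx":0.029,"ty":0.17,"tz":0,"grip":0.1},{"wx":0,"wy":0,"wz":0,"tx":0.029,"ty":0.15,"tz":0,"grip":0.1},{"wx":0,"wy":0,"wz":0,"tx":0.02,"ty":0.12,"tz":0,"grip":0.1}]'
python3 -c "
from h import *
c=rep();import pickle;pickle.dump(c,open('w7.pkl','wb'));save(c,'w7.png')"
```

```text
clock: 9.88
tool_pos: [0.5555, -0.0428, -0.03]
tool_rot: [[0.186, 0.983, -0.0], [0.983, -0.186, 0.0], [0.0, -0.0, -1.0]]
ft_force: [-0.5, -3.8, 2.3]
finger_gap: 0.0391
clock: 10.75
tool_pos: [0.5614, -0.0092, -0.03]
tool_rot: [[0.186, 0.983, -0.0], [0.983, -0.186, 0.0], [0.0, -0.0, -1.0]]
ft_force: [-0.0, -3.7, 2.4]
finger_gap: 0.0393
[(array([0.56412303, 0.00129179]), 79.29359436035156, (13.867244720458984, 75.46924591064453))] [ 0.5614806  -0.00881233 -0.02999111] toolhead 79.28142784418586 [-0.8 -2.3  2.1]
to go along vise y 0.0880, lateral vise x 0.0001 rear lateral in tool 0.0007171106381910158 fwd 0.010419271575377951
```

View pics/w7.png

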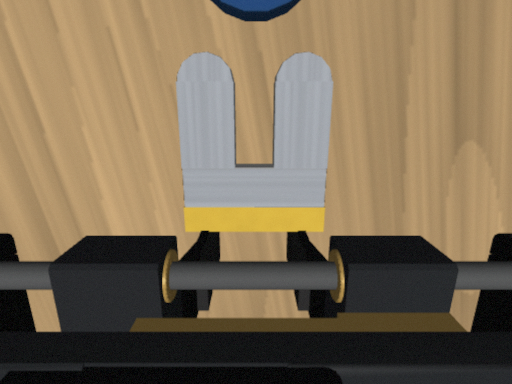

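The lug tip is centred at (255,20), in line with the slot at column 254.5. I push on another 30 mm and measure the lug outline from close by.

```bash
python3 -m crank '[{"wx":0,"wy":0,"wz":0,"tx":0.031,"ty":0.165,"tz":0,"grip":0.1},{"wx":0,"wy":0,"wz":0,"tx":0.031,"ty":0.165,"tz":0,"grip":0.1},{"wx":0,"wy":0,"wz":0,"tx":0.031,"ty":0.165,"tz":0,"grip":0.1},{"wx":0,"wy":0,"wz":0,"tx":0.031,"ty":0.165,"tz":0,"grip":0.1},{"wx":0,"wy":0,"wz":0,"tx":0.031,"ty":0.165,"tz":0,"grip":0.1},{"wx":0,"wy":0,"wz":0,"tx":0.031,"ty":0.165,"tz":0,"grip":0.1}]'
python3 - <<'E'
from h import *
from scipy.optimize import least_squares
c=rep();save(c,'w8.png')
hsv=cv2.cvtColor(c["img"],cv2.COLOR_RGB2HSV)
b=((hsv[...,0]>100)&(hsv[...,0]<125)&(hsv[...,1]>120)).astype(np.uint8);b[200:]=0
P=pts(c)
top=b.astype(bool)&(abs(P[...,2]-.031)<.004)
vs,us=np.nonzero(top);print(len(vs),us.min(),us.max(),vs.max())
# lower outline of the top face per column, centre columns
cols=np.unique(us);e=np.array([(u,vs[us==u].max()) for u in cols[4:-4]])
e=e[e[:,1]>6]
w=ray(c,e,.031)[:,:2]
f=least_squares(lambda p:np.hypot(*(w-p[:2]).T)-.027,STUD,loss="soft_l1",f_scale=.001);print("stud from lug",f.x,f.fun.std(),len(e))
st=P[(P[...,2]>.042)&(P[...,2]<.07)&(np.arange(384)[:,None]<120)];print("nut pts",len(st),st.mean(0) if len(st) else "")
E
```

```text
clock: 11.55
tool_pos: [0.567, 0.0205, -0.03]
tool_rot: [[0.186, 0.983, -0.0], [0.983, -0.186, 0.0], [0.0, -0.0, -1.0]]
ft_force: [-1.2, -4.0, 0.9]
finger_gap: 0.0392
[(array([0.56971492, 0.0310286 ]), 79.28881072998047, (13.867329597473145, 75.46957397460938))] [ 0.56708518  0.02112808 -0.03002087] toolhead 79.28341404570511 [-0.1 -3.   1.3]
to go along vise y 0.0577, lateral vise x 0.0001 rear lateral in tool 0.0007428633125456897 fwd 0.010216843709407349
7394 187 324 92
stud from lug [0.58849453 0.12782121] 0.0003434335232323916 130
nut pts 2797 [0.58715749 0.12146924 0.05654159]
```

View pics/w8.png

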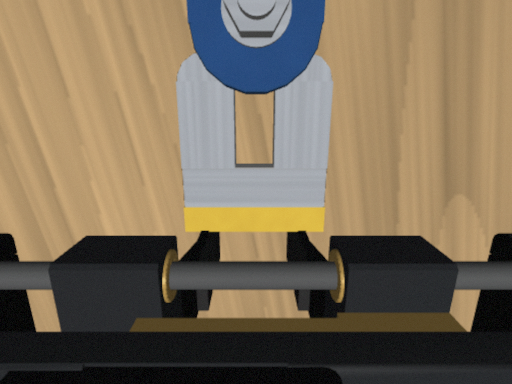

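The slot is centred under the lug, whose tip is at (256,92) with the nut at (256,8). The stud fit agrees with the top view to within 0.3 mm. I push 50 mm, then finish slowly.

```bash
python3 -m crank '[{"wx":0,"wy":0,"wz":0,"tx":0.031,"ty":0.165,"tz":0,"grip":0.1},{"wx":0,"wy":0,"wz":0,"tx":0.031,"ty":0.165,"tz":0,"grip":0.1},{"wx":0,"wy":0,"wz":0,"tx":0.031,"ty":0.165,"tz":0,"grip":0.1},{"wx":0,"wy":0,"wz":0,"tx":0.031,"ty":0.165,"tz":0,"grip":0.1},{"wx":0,"wy":0,"wz":0,"tx":0.031,"ty":0.165,"tz":0,"grip":0.1}]'
python3 -m crank '[{"wx":0,"wy":0,"wz":0,"tx":0.031,"ty":0.165,"tz":0,"grip":0.1},{"wx":0,"wy":0,"wz":0,"tx":0.031,"ty":0.165,"tz":0,"grip":0.1},{"wx":0,"wy":0,"wz":0,"tx":0.031,"ty":0.165,"tz":0,"grip":0.1},{"wx":0,"wy":0,"wz":0,"tx":0.031,"ty":0.165,"tz":0,"grip":0.1},{"wx":0,"wy":0,"wz":0,"tx":0.025,"ty":0.13,"tz":0,"grip":0.1},{"wx":0,"wy":0,"wz":0,"tx":0,"ty":0,"tz":0,"grip":0.1}]'
python3 -c "
from h import *
rep()"
```

```text
clock: 12.22
tool_pos: [0.5716, 0.0452, -0.03]
tool_rot: [[0.186, 0.983, -0.0], [0.983, -0.186, 0.0], [0.0, -0.0, -1.0]]
ft_force: [-1.7, -3.3, 1.4]
finger_gap: 0.039
clock: 12.98
tool_pos: [0.5762, 0.0694, -0.03]
tool_rot: [[0.186, 0.983, 0.0], [0.983, -0.186, 0.001], [0.001, 0.0, -1.0]]
ft_force: [-0.8, 0.4, -0.1]
finger_gap: 0.0395
[(array([0.57892118, 0.0798567 ]), 79.26973724365234, (13.862435340881348, 75.48312377929688))] [ 0.57624392  0.06926269 -0.02999242] toolhead 79.25533764849001 [-0.1 -0.3 -0.1]
to go along vise y 0.0080, lateral vise x 0.0002 rear lateral in tool 0.000655245719102093 fwd 0.010907400258386345
```

```bash
python3 -m crank '[{"wx":0,"wy":0,"wz":0,"tx":0.01,"ty":0.05,"tz":0,"grip":0.1},{"wx":0,"wy":0,"wz":0,"tx":0.01,"ty":0.05,"tz":0,"grip":0.1},{"wx":0,"wy":0,"wz":0,"tx":0.01,"ty":0.05,"tz":0,"grip":0.1},{"wx":0,"wy":0,"wz":0,"tx":0.01,"ty":0.05,"tz":0,"grip":0.1}]'
for i in 1; do python3 -m crank '[{"wx":0,"wy":0,"wz":0,"tx":0.006,"ty":0.03,"tz":0,"grip":0.1}]'; done
python3 -m crank '[{"wx":0,"wy":0,"wz":0,"tx":0.006,"ty":0.03,"tz":0,"grip":0.1}]'
python3 -c "
from h import *
rep()"
```

```text
clock: 13.52
tool_pos: [0.5772, 0.0746, -0.03]
tool_rot: [[0.186, 0.983, -0.0], [0.983, -0.186, -0.0], [-0.0, -0.0, -1.0]]
ft_force: [-0.8, -2.5, -0.8]
finger_gap: 0.0389
clock: 13.65
tool_pos: [0.5775, 0.0755, -0.03]
tool_rot: [[0.186, 0.983, -0.0], [0.983, -0.186, 0.0], [-0.0, -0.0, -1.0]]
ft_force: [-0.2, -2.2, -0.4]
finger_gap: 0.0389
clock: 13.78
tool_pos: [0.5776, 0.076, -0.03]
tool_rot: [[0.186, 0.983, -0.0], [0.983, -0.186, -0.001], [-0.001, -0.0, -1.0]]
ft_force: [-1.5, -5.9, -0.6]
finger_gap: 0.0394
[(array([0.58026679, 0.08643624]), 79.49980163574219, (13.866264343261719, 75.29268646240234))] [ 0.57755659  0.07596177 -0.030012  ] toolhead 79.30814076562507 [-1.2 -3.7 -0.6]
to go along vise y 0.0013, lateral vise x 0.0003 rear lateral in tool 0.000719845773078958 fwd 0.010795434813504931
```

```bash
python3 -m crank '[{"wx":0,"wy":0,"wz":0,"tx":0.004,"ty":0.02,"tz":0,"grip":0.1}]'; python3 -m crank '[{"wx":0,"wy":0,"wz":0,"tx":0.004,"ty":0.02,"tz":0,"grip":0.1}]'; python3 -m crank '[{"wx":0,"wy":0,"wz":0,"tx":0,"ty":0,"tz":0,"grip":0.1}]'
python3 -c "
from h import *
rep()"
```

```text
clock: 13.95
tool_pos: [0.5776, 0.076, -0.03]
tool_rot: [[0.185, 0.983, -0.001], [0.983, -0.185, -0.001], [-0.001, -0.0, -1.0]]
ft_force: [-1.3, -8.6, 0.0]
finger_gap: 0.0393
clock: 14.08
tool_pos: [0.5776, 0.0761, -0.03]
tool_rot: [[0.185, 0.983, -0.001], [0.983, -0.185, -0.002], [-0.002, -0.001, -1.0]]
ft_force: [-2.6, -8.6, 0.9]
finger_gap: 0.0392
clock: 14.2
tool_pos: [0.5776, 0.0761, -0.03]
tool_rot: [[0.185, 0.983, -0.001], [0.983, -0.185, -0.002], [-0.002, -0.001, -1.0]]
ft_force: [-0.7, -8.2, 0.8]
finger_gap: 0.039
[(array([0.58034885, 0.08666773]), 79.3421859741211, (13.312657356262207, 75.28916931152344))] [ 0.57759632  0.07605694 -0.02997356] toolhead 79.320826851639 [-0.9 -7.9  0.5]
to go along vise y 0.0011, lateral vise x 0.0002 rear lateral in tool 0.000738562824648631 fwd 0.010937059917335566
```

The arm has stalled: force rose from 3 N to 8.6 N with no motion, so the slot bottom is on the stud. I back straight off, rise, and check.

```bash
python3 -m crank '[{"wx":0,"wy":0,"wz":0,"tx":-0.02,"ty":-0.1,"tz":0,"grip":0.1},{"wx":0,"wy":0,"wz":0,"tx":-0.06,"ty":-0.33,"tz":0,"grip":0.1},{"wx":0,"wy":0,"wz":0,"tx":-0.13,"ty":-0.66,"tz":0,"grip":0.1},{"wx":0,"wy":0,"wz":0,"tx":-0.13,"ty":-0.66,"tz":0.2,"grip":0.1},{"wx":0,"wy":0,"wz":0,"tx":-0.06,"ty":-0.3,"tz":0.9,"grip":0.1},{"wx":0,"wy":0,"wz":0,"tx":0,"ty":0,"tz":0.9,"grip":0.1},{"wx":0,"wy":0,"wz":0,"tx":0,"ty":0,"tz":0.9,"grip":0.1},{"wx":0,"wy":0,"wz":0,"tx":0,"ty":0,"tz":0,"grip":0.1}]'
python3 - <<'E'
from h import *
c=rep();t=capture("top");print("top",plate(t))
im=np.zeros((384,812,3),np.uint8);im=np.hstack([cv2.resize(c["img"],(400,300)),cv2.resize(t["img"][90:240,120:320],(400,300))])
cv2.imwrite("pics/f.png",cv2.cvtColor(im,cv2.COLOR_RGB2BGR))
E
```

```text
clock: 15.25
tool_pos: [0.5676, 0.0145, 0.0594]
tool_rot: [[0.187, 0.982, 0.005], [0.982, -0.187, -0.001], [0.0, 0.005, -1.0]]
ft_force: [0.4, 0.2, -0.6]
finger_gap: 0.0395
[(array([0.58026214, 0.08659259]), 79.19049835205078, (13.207183837890625, 75.45348358154297))] [0.56644547 0.01491675 0.0580412 ] toolhead 79.20158071642098 [ 1.3 -0.4  0.1]
to go along vise y 0.0012, lateral vise x 0.0001 rear lateral in tool 0.00014323439007586126 fwd 0.07299524748847931
top []
```

View pics/f.png

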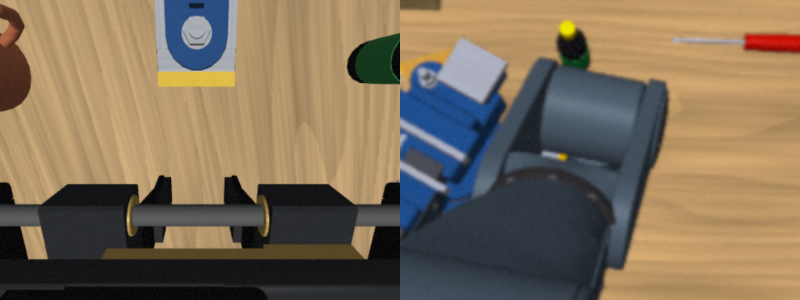

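```bash
python3 - <<'E'
from h import *
from scipy.optimize import least_squares
c=capture("wrist");r,th,_=plate(c)[0]
hsv=cv2.cvtColor(c["img"],cv2.COLOR_RGB2HSV);P=pts(c)
b=(hsv[...,0]>100)&(hsv[...,0]<125)&(hsv[...,1]>120)&(abs(P[...,2]-.031)<.004);b[150:]=0;b[:,:200]=0;b[:,310:]=0
vs,us=np.nonzero(b);e=np.array([(u,vs[us==u].max()) for u in np.unique(us)[3:-3]]);w=ray(c,e[e[:,1]>e[:,1].max()-25],.031)[:,:2]
f=least_squares(lambda p:np.hypot(*(w-p).T)-.027,STUD,loss="soft_l1",f_scale=.001)
d=np.array([np.cos(np.radians(th)),np.sin(np.radians(th))]);k=f.x-r
print("stud",f.x,"rear->stud %.4f (41 nominal), lateral %.4f"%(k@d,k@[d[1],-d[0]]),f.fun.std(),len(w))
if .039<k@d<.0435: job_done();print("done")
E
```

```text
stud [0.58840852 0.12781971] rear->stud 0.0417 (41 nominal), lateral 0.0002 0.0003773111372876434 70
the job is handed in; nothing more can be done
done
```

The yellow-ended plate is under the empty lug with its slot home around the stud, and the job is handed in at about 15 s on the clock. I pushed it flat from its rear edge with two fingertips, turning it about 4° on the way, then backed off and raised the gripper clear.

**Last checks**
- **Fit:** the plate stopped dead against the stud. The push force rose from about 3 N to 8.6 N with no further motion.
- **Position:** a close-up after backing off put the rear edge 41.7 mm from the stud's axis (41 mm nominal) and 0.2 mm off centre. The 0.7 mm difference is within camera accuracy.
- **Squareness:** the plate's heading is 79.2°. The vise's axis is at about 79° (separate estimates gave 78.5° and 79.4°).

**What disagreed**
- **Tool height:** the reported tool height is about 36 mm lower than the real fingertips. My first approach therefore passed over the plate without touching it; I found this with the wrist and side cameras and corrected for it.
- **Top view:** the arm hid the plate from the top camera at the end, so the final fit was checked with the wrist camera only.
- **Other objects:** I did not measure them afterwards. Nothing touched them in any picture, and no unexpected forces appeared.

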